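Lock a new filter cartridge into the analyser's sprung bayonet port

TASK

Load the purple filter cartridge into the port of the white wash module: feel its two lugs into the ring's slots, press it in against the spring, turn it about a quarter turn clockwise and let it spring up into its lock, so that it stays home when you let go. Be gentle: never lean hard on the port, and leave the yellow spent cartridge, the tube rack and the bottle where they stand.

Things in the scene. Friction and masses are not known exactly. Their poses are not given: they have to be found in the camera images.
- cartridge_center (a point): New cartridge, purple head, white barrel, 76 mm tall, 100 to 180 g, upright on the tray's floor. Point on its axis 38 mm above the foot, z up, x along lugs and grip bar (a half turn is the same). Barrel 30 mm in diameter, foot chamfered 3 mm wide, 4 mm high; lugs at +x and -x: round pins, 8 mm thick, 8 to 16 mm above the foot, out to 21 mm from the axis; flange 48 mm across at 36 to 42 mm.
- cartridge_grip (a point): Where to grip the cartridge: on its axis, 64 mm above its foot, in the purple grip bar, which is 44 mm long along x, 16 mm thick along y (take it across this) and stands 42 to 76 mm above the foot.
- module: White wash module, fixed, 190 x 240 mm, deck 81 mm high, dark display and two red marks on the deck. Origin on the bench under the port's axis, z up, x through the red marks. It carries the port: a stiff aluminium ring 80 mm across, 9 mm high on the deck, black sprung plunger inside.
- port (a point): Centre of the port's mouth at the ring's top face, 90 mm above the bench; axes as the module's. Hole 32.4 mm in diameter with two opposite slots, 11 mm wide, for the lugs. They lie near this x axis, but the ring is set up to 40 degrees either way; that angle is not measured: see it, or feel it by resting the lugs lightly on the ring and turning till they drop (wedged lugs load the ring hard).
- port_spring (a point): Rest height of the sprung plunger's top, on the port's axis 16 mm below the ring's top. The foot meets it here with about 3 N; each mm adds 0.8 N. 25 mm below the ring's top (about 10 N) the lugs are clear under the 9 mm thick ledge and can turn clockwise seen from above (the other way is stopped); at 28 mm (about 13 N) the plunger stops hard.
- port_lock (a point): Where the centre of the foot lies when locked: on the port's axis, 21 mm below the ring's top. The lugs are under their lock pockets from 77 to 95 degrees clockwise of the slots; a hard stop lies just beyond. Eased off there, the spring lifts the lugs into the pockets. Let go in the slots it springs up to 16 mm; let go between, it stays at 25 mm: not locked.
- spent: Spent cartridge, same shape with a yellow head and grey barrel, standing on the same tray about 110 mm from the new one, on either side. Origin at the centre of its foot. Leave it alone.
- tray: Grey open tray, fixed, 130 x 220 mm, walls 14 mm high and 4 mm thick, floor 4 mm. Origin at the centre of its underside, y along its length.
- rack: Black tube rack with purple and yellow capped tubes, 54 x 164 mm, 88 mm high. Origin under its centre. Leave it alone.
- bottle: Green reagent bottle with a pale label and a blue cap, 56 mm in diameter, 120 mm tall. Origin at the centre of its underside. Leave it alone.
Things that resemble listed ones, but are neither listed nor needed, are in the scene too. Leave any pink look-alike of the part that bears cartridge_center alone.

How it is judged (in metres and radians):
On the way:
1. the cartridge is in the port and pressed in against the spring until its lugs are clear below the ledge (foot at least 24 mm below the ring's top) (z of cartridge_center in the frame of port below 0.014 m and horizontal distance between cartridge_center and port below 0.004 m), for 0.05 s.
At the end, for the whole second after the job is handed in: The purple cartridge is released, at rest and locked in the port: sprung up into the pockets with its foot 21 mm (within 1.8 mm) below the ring's top, within 4 mm of the port's axis, upright within 0.1 rad, its lugs turned to within 1.1 rad of the port's y axis (z of cartridge_center in the frame of port between 0.0152 and 0.0188 m and horizontal distance between cartridge_center and port below 0.004 m and angle between the x axis of cartridge_center and the y axis of port, either way round below 1.1 rad and angle between cartridge_center's own z axis and vertical below 0.1 rad and linear speed of cartridge below 0.01 m/s); the robot touches nothing.
It fails at once if the cartridge bears on the module or its port with more than 50 N (its contact forces added up) (contact force between cartridge and module above 50 N).
It fails at once if the robot itself bears on the module with more than 25 N (contact force between the arm and module above 25 N).
It fails at once if the yellow spent cartridge is moved more than 15 mm (distance of spent from where it was at the start of the episode above 0.015 m).
It fails at once if the tube rack is moved more than 15 mm (distance of rack from where it was at the start of the episode above 0.015 m).
It fails at once if the bottle is moved more than 15 mm (distance of bottle from where it was at the start of the episode above 0.015 m).
It also fails if it takes over 72 s, if anything falls off the work surface, if the arm or the gripper's body presses on something with over 40 N, if the wrist force passes 120 N, or if a joint passes its speed limit or range.

ROBOT

A 6-joint arm with a two-finger parallel gripper is mounted at the origin on the work surface. World frame = base frame: x ahead of the robot, y to its left, z up, the work surface at z = 0. Lengths are in mm, angles in rad, forces in N, time in s.
With the tool pointing down it reaches from about 350 to 775 mm from the base axis. Payload 5.5 kg.
Tool frame: the origin (TCP) lies midway between the tips of the shut fingers; the grasp point (between the pads) lies 19 mm behind it (r.grip_point_offset is the distance from the TCP to the grasp point, in mm); z points along the fingers, y is the line along which they close (so a half turn about z gives the same grasp; the last joint's range is limited). The gripper opens to 85 mm and grips with 20 to 120 N. Pads are 22 mm wide; open, the fingers measure 114 mm over their backs; the gripper's body (76 mm by 85 mm) begins 54 mm behind the grasp point. The pads swing forward as they close: fully open they stand 13 mm farther back than shut.
Start: joints at [1.125, 0.313, 0.046, 1.304, 0, 1.431], TCP at [173.132, 548.359, 231.323] pointing down, gripper open.
Joint ranges: [-2.76, 2.76], [-0.86, 1.69], [-1.03, 1.26], [-2.2, 2.34], [-1.47, 1.5], [-3.14, 3.14]. Speed limits (rad/s): [2.57, 2.57, 3.14, 3.14, 3.14, 3.14].

INTERFACE

Orientations are given as a unit quaternion [w, x, y, z].
In Python, from rig import r gives the robot as it stands.
- The arm moves only by the shell command python3 -m creep 'ROWS' [FORCE]. ROWS is JSON, a list of rows, each an object of numbers: "tx", "ty", "tz": the shift along the tool's x, y, z as a fraction of full scale; "wx", "wy", "wz": the turn, a rotation vector about the tool's x, y, z as a fraction of full scale; "hand": the gripper command: -1 is shut, 1 is fully open, values between are in proportion. A call has 1 to 5 rows; each row shifts and turns the commanded pose from where the row before left it, along the tool's axes as they then stand; what a row does not reach is not made up. Full scale, the value 1, is 30 mm for a shift and 4 degrees for a turn. A row lasts 1/12 s, in which the tool goes at most 41.7 mm and 7.16 degrees, less where a joint would pass 70% of its speed; a pose out of reach is approached as far as the arm can. A call with a number of a shift or a turn outside -1 to 1 is refused whole. A call with a gripper value outside its range is refused whole. The fingers move at their own pace and stop on an object; FORCE is the grip in N (left out, the last holds). Time passes only in rows, so rows that do not move let the fingers close. It gives the time, the measured TCP pose, the force, the opening and the grip force at its end, in the units of the state.
- r.sense(): the state, without advancing time (a new reading comes with each control period).
- r.get_image(name): name is "side" or "top" or "wrist"; returns the picture (384x512x3 uint8, red, green, blue); there is no depth.
- r.calibration(name): a dict with "mtx" (3x3 intrinsics, pixels), "k1" (the pictures are not rectified: a ray, as slopes to the right and down, at radius r is drawn at 1 + k1 r^2 times it, then the intrinsics apply), "position" and "orientation" of the camera in the world. Camera axes: x right, y down, z forward; pixel columns grow to the right and rows downward; lengths in mm; the calibration is good to about 2 mm. A picture is of the moment at which its call begins: read the wrist's pose just before it. calibration takes no time and is no camera call; for the wrist camera it gives the pose at the moment of the call.
- r.close_job(): hands the job in; it is judged then, once.
The state is a dict: "time_s": time; "q": joint angles; "qvel": joint speeds; "joint_torque": joint torques, N m; "eef_pos": TCP position; "eef_rot": TCP orientation; "ft_force": force on the tool from outside, world axes, zero at the start; "torque": the same for the moment, N m; "opening": opening from 0.0 (shut) to 1.0 (fully open); "finger_force": force on a finger pad.
Only numpy, scipy, OpenCV 4.12 (cv2) and the standard library are available. Lean on these libraries where they do the work, as an engineer would, in place of code of your own. Each camera call takes 0.05 s, during which the arm holds its last target. There are 200 camera calls.

## Working session

There is one attempt and no reset: what is moved stays moved. The work goes in short steps, Python scripts to look and compute and a shell command to move; the robot and the scene stay as the last step left them, time stands still between calls to the robot, and variables do not carry over. Pictures are saved under pics/ and viewed, at most 10 in all, crops included, and the job is handed in when it is done.

```bash
ls; mkdir -p pics
python3 - <<'E'
from rig import r
import cv2,numpy as np
s=r.sense();print({k:np.round(v,3).tolist() for k,v in s.items()},r.grip_point_offset)
for n in("top","side","wrist"):
    c=r.calibration(n);print(n,{k:np.round(v,4).tolist() for k,v in c.items()})
    cv2.imwrite(f"pics/{n}0.png",r.get_image(n)[:,:,::-1])
E
```

```text
pics
{'time_s': 0.0, 'q': [1.125, 0.314, 0.045, 1.304, 0.0, 1.431], 'qvel': [0.0, -0.0, -0.003, -0.0, -0.001, 0.001], 'joint_torque': [-0.001, -48.063, 29.853, 0.019, -0.0, 0.0], 'eef_pos': [172.904, 547.842, 230.379], 'eef_rot': [-0.0, 0.152, 0.988, -0.001], 'ft_force': [-0.805, -0.855, -0.033], 'torque': [0.044, -0.028, -0.013], 'finger_force': 0.0, 'opening': 1.002} 18.700000000000003
top {'mtx': [[423.048, 0.0, 254.1808], [0.0, 423.048, 192.7616], [0.0, 0.0, 1.0]], 'k1': -0.0287, 'position': [480.6846, 50.3247, 955.8942], 'orientation': [0.0557, -0.7047, 0.7049, -0.059]}
side {'mtx': [[393.9087, 0.0, 258.3179], [0.0, 393.9087, 197.4885], [0.0, 0.0, 1.0]], 'k1': -0.102, 'position': [294.2601, -420.0191, 567.8368], 'orientation': [-0.4093, 0.8696, -0.2471, 0.1233]}
wrist {'mtx': [[274.2917, 0.0, 252.8277], [0.0, 274.2917, 189.2863], [0.0, 0.0, 1.0]], 'k1': -0.0646, 'position': [102.0666, 569.982, 373.7937], 'orientation': [0.122, 0.797, 0.5849, 0.0882]}
```

View pics/top0.png

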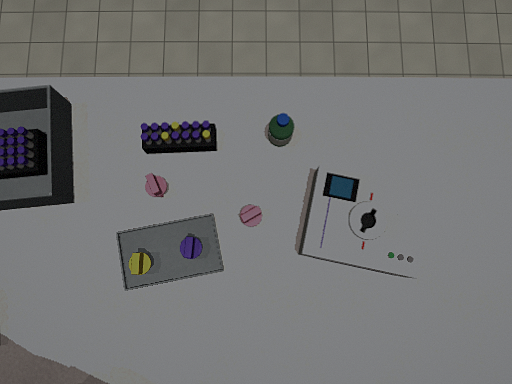

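View pics/side0.png

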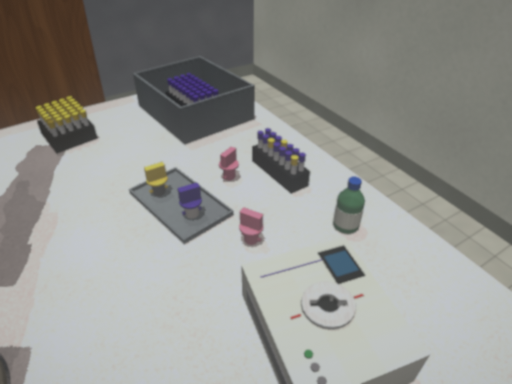

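```bash
cat > h.py <<'E'
import numpy as np,cv2
from scipy.spatial.transform import Rotation as R
def rot(q): return R.from_quat(np.roll(q,-1))
def ray(c,uv):
    """world rays (n,3) through pixels uv"""
    K=np.array(c["mtx"]);p=np.atleast_2d(np.asarray(uv,float))
    d=(p-K[:2,2])/[K[0,0],K[1,1]];s=d.copy()
    for _ in range(20): s=d/(1+c["k1"]*(s**2).sum(1,keepdims=True))
    return rot(c["orientation"]).apply(np.c_[s,np.ones(len(s))])
def plane(c,uv,z):
    o=np.array(c["position"]);d=ray(c,uv);return o+d*((z-o[2])/d[:,2])[:,None]
def blobs(mask,amin=6):
    n,l,s,c=cv2.connectedComponentsWithStats(mask.astype(np.uint8))
    return [(s[i,4],c[i],l==i) for i in range(1,n) if s[i,4]>=amin]
E
python3 - <<'E'
from rig import r
from h import *
c=r.calibration("top");b=cv2.imread("pics/top0.png");hsv=cv2.cvtColor(b,cv2.COLOR_BGR2HSV)
H,S,V=cv2.split(hsv)
for n,m,z in(("purple",(H>115)&(H<140)&(S>120),46),("yellow",(H>20)&(H<35)&(S>120),46),("pink",((H>165)|(H<4))&(S>50)&(V>100),42),("red",((H>174)|(H<8))&(S>120)&(V>80),81)):
    for a,p,_ in blobs(m,8): print(n,a,p.round(1),plane(c,p,z).round(1)[0])
m=np.zeros(V.shape,bool);m[200:242,348:390]=V[200:242,348:390]<70
for a,p,k in blobs(m):
    P=plane(c,np.argwhere(k)[:,::-1],90)[:,:2];w,v=np.linalg.eigh(np.cov(P.T));print("black",a,p,P.mean(0),w,np.degrees(np.arctan2(v[1,1],v[0,1])))
A=cv2.resize(b[215:285,110:230],None,fx=5,fy=5,interpolation=2);B=cv2.resize(b[185:255,333:413],None,fx=5,fy=5,interpolation=2)
A=A[:, :400] if 0 else A
cv2.imwrite("pics/crop.png",np.hstack([A[:,200:],B]))
E
```

```text
purple 56 [205.5 125.1] [783.2 154.9  46. ]
purple 52 [154.5 126.9] [779.1 269.1  46. ]
purple 55 [164.9 126.5] [780.  245.7  46. ]
purple 53 [185.1 125.5] [782.3 200.7  46. ]
purple 117 [195.5 130.3] [771.1 177.1  46. ]
purple 110 [144.7 132.3] [766.5 290.6  46. ]
purple 185 [ 13.2 131.7] [768.8 588.1  46. ]
purple 63 [174.8 135.3] [759.5 223.   46. ]
purple 62 [185.2 135. ] [760.3 199.8  46. ]
purple 61 [154.7 136.4] [757.1 267.9  46. ]
purple 191 [ 13.3 141.4] [746.3 585.7  46. ]
purple 191 [ 13.4 151.2] [723.7 583.3  46. ]
purple 190 [ 13.3 161.2] [700.7 581.3  46. ]
purple 381 [190.5 247.4] [511.6 182.2  46. ]
yellow 58 [175.  126.3] [780.5 223.2  46. ]
yellow 69 [164.8 136. ] [758.  245.3  46. ]
yellow 63 [205.8 134.1] [762.3 153.9  46. ]
yellow 402 [139.2 263.2] [478.1 290.4  46. ]
pink 198 [150.8 184.7] [648.3 273.2  42. ]
pink 101 [161.5 183.3] [651.5 249.8  42. ]
pink 14 [371.1 196. ] [ 623.2 -210.4   42. ]
pink 138 [249.5 210.9] [590.5  56.1  42. ]
pink 56 [254.4 219.7] [571.2  45.5  42. ]
pink 17 [362.8 244.7] [ 517.  -187.7   42. ]
red 10 [371.  196.3] [ 616.5 -199.1   81. ]
red 8 [362.6 245.1] [ 514.6 -177.2   81. ]
black 11 [352.18181818 200.27272727] [ 606.74103862 -156.95470961] [ 0.72960166 25.03671338] 84.4291881832049
black 230 [367.79565217 220.23913043] [ 565.20966354 -187.69710603] [ 47.45705138 152.99095236] 148.16911192841948
```

View pics/crop.png

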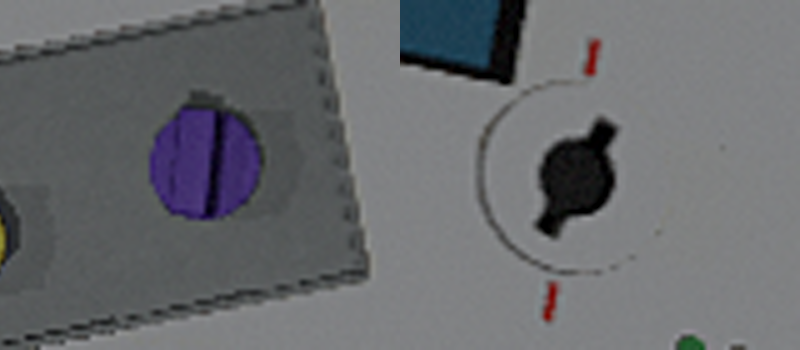

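The purple head on the tray at (191,247) is the target. It is a flange and bar on a white barrel. The pink ones at (157,185) and (251,215) are look-alikes, the yellow one at (140,263) is the spent cartridge, and the small purple dots are tube caps. The port is at (368,220), with its slots about 20° clockwise of the red marks. I'll move above the cartridge and look with the wrist camera.

```bash
python3 -m creep '[{"tx":-0.8,"ty":-0.45},{"tx":-0.96,"ty":-0.55},{"tx":-0.96,"ty":-0.55},{"tx":-0.96,"ty":-0.55},{"tx":-0.96,"ty":-0.55}]'
python3 -m creep '[{"tx":-0.96,"ty":-0.55},{"tx":-0.96,"ty":-0.55},{"tx":-0.96,"ty":-0.55},{"tx":-0.96,"ty":-0.55},{"tx":-0.96,"ty":-0.55}]'
python3 -m creep '[{"tx":-0.96,"ty":-0.55},{"tx":-0.96,"ty":-0.55},{"tx":-0.96,"ty":-0.55},{"tx":-0.8,"ty":-0.45},{"tx":-0.4,"ty":-0.25}]'
python3 -m creep '[{"wz":-1},{"wz":-1},{"wz":-1},{},{}]'
cat > look.py <<'E'
from rig import r
from h import *
import sys
s=r.sense();c=r.calibration("wrist");im=r.get_image("wrist")
cv2.imwrite(sys.argv[1],im[:,:,::-1]);np.save("cw.npy",c,allow_pickle=True)
print(s["eef_pos"].round(1) if hasattr(s["eef_pos"],"round") else s["eef_pos"],rot(s["eef_rot"]).as_matrix().round(3).tolist(),np.round(s["q"],2))
E
python3 look.py pics/w1.png
```

```text
[172.9 548.  230.6] [[-0.954, 0.301, -0.001], [0.301, 0.954, -0.001], [0.0, -0.001, -1.0]] [1.13 0.31 0.05 1.3  0.   1.43]$[0]: bad value
$[0]: bad value
$[0]: bad value
$[0]: bad value
```

View pics/w1.png

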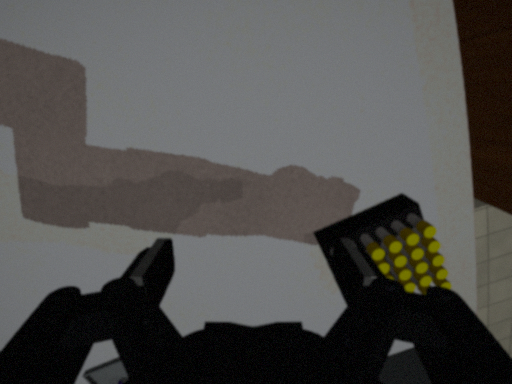

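The move rows were refused. They probably need all seven keys, so I'll test with a full row.

```bash
python3 -m creep '[{"tx":-0.8,"ty":-0.45,"tz":0,"wx":0,"wy":0,"wz":0,"hand":1}]'
```

```text
time_s: 0.28
eef_pos: [190.1, 530.2, 230.7]
eef_rot: [-0.001, 0.15, 0.989, 0.0]
ft_force: [0.4, 0.0, -0.3]
opening: 0.998
finger_force: 0.0
```

```bash
python3 -m creep '[{"tx":-0.96,"ty":-0.48,"tz":0,"wx":0,"wy":0,"wz":0,"hand":1},{"tx":-0.96,"ty":-0.48,"tz":0,"wx":0,"wy":0,"wz":0,"hand":1},{"tx":-0.96,"ty":-0.48,"tz":0,"wx":0,"wy":0,"wz":0,"hand":1},{"tx":-0.96,"ty":-0.48,"tz":0,"wx":0,"wy":0,"wz":0,"hand":1},{"tx":-0.96,"ty":-0.48,"tz":0,"wx":0,"wy":0,"wz":0,"hand":1}]' | grep eef_pos
python3 -m creep '[{"tx":-0.96,"ty":-0.48,"tz":0,"wx":0,"wy":0,"wz":0,"hand":1},{"tx":-0.96,"ty":-0.48,"tz":0,"wx":0,"wy":0,"wz":0,"hand":1},{"tx":-0.96,"ty":-0.48,"tz":0,"wx":0,"wy":0,"wz":0,"hand":1},{"tx":-0.96,"ty":-0.48,"tz":0,"wx":0,"wy":0,"wz":0,"hand":1},{"tx":-0.96,"ty":-0.48,"tz":0,"wx":0,"wy":0,"wz":0,"hand":1}]' | grep eef_pos
python3 -m creep '[{"tx":-0.96,"ty":-0.48,"tz":0,"wx":0,"wy":0,"wz":0,"hand":1},{"tx":-0.96,"ty":-0.48,"tz":0,"wx":0,"wy":0,"wz":0,"hand":1},{"tx":-0.96,"ty":-0.48,"tz":0,"wx":0,"wy":0,"wz":0,"hand":1},{"tx":-0.96,"ty":-0.48,"tz":0,"wx":0,"wy":0,"wz":0,"hand":1},{"tx":-0.96,"ty":-0.48,"tz":0,"wx":0,"wy":0,"wz":0,"hand":1}]' | grep eef_pos
python3 -m creep '[{"tx":-0.6,"ty":-0.3,"tz":0,"wx":0,"wy":0,"wz":-1,"hand":1},{"tx":0,"ty":0,"tz":0,"wx":0,"wy":0,"wz":-1,"hand":1},{"tx":0,"ty":0,"tz":0,"wx":0,"wy":0,"wz":-1,"hand":1},{"tx":0,"ty":0,"tz":0,"wx":0,"wy":0,"wz":0,"hand":1},{"tx":0,"ty":0,"tz":0,"wx":0,"wy":0,"wz":0,"hand":1}]'
python3 look.py pics/w2.png
```

```text
eef_pos: [308.3, 415.0, 231.2]
eef_pos: [424.1, 302.9, 231.2]
eef_pos: [539.7, 190.9, 231.2]
time_s: 1.95
eef_pos: [553.2, 178.1, 231.0]
eef_rot: [-0.0, 0.049, 0.999, -0.0]
ft_force: [0.0, -0.9, -0.6]
opening: 0.999
finger_force: 0.0
[553.2 178.1 231. ] [[-0.995, 0.098, -0.001], [0.098, 0.995, -0.0], [0.001, -0.0, -1.0]] [0.17 0.33 0.06 1.31 0.   0.27]
```

View pics/w2.png

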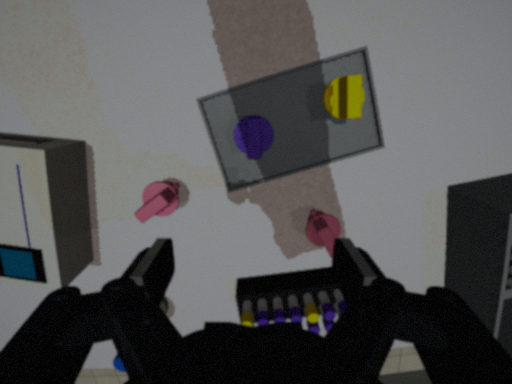

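The cartridge is at (254,137) in the wrist view, with its bar pointing roughly toward (255,158). I'll measure it in both views and look at one enlarged crop.

Run:
```python
from rig import r
from h import *
cw=np.load("cw.npy",allow_pickle=True).item();ct=r.calibration("top")
out=[]
for n,c,f,(x0,y0,w) in(("top",ct,"pics/top0.png",(160,217,60)),("wrist",cw,"pics/w2.png",(219,102,70))):
    b=cv2.imread(f)[y0:y0+w,x0:x0+w];H,S,V=cv2.split(cv2.cvtColor(b,cv2.COLOR_BGR2HSV))
    m=(H>112)&(H<145)&(S>100)
    a,p,k=max(blobs(m),key=lambda t:t[0])
    (ux,uy),rad=cv2.minEnclosingCircle(np.argwhere(k)[:,::-1].astype(np.float32))
    v=V[k];print(n,a,p+[x0,y0],(ux+x0,uy+y0,rad),"flange centroid z46",plane(c,p+[x0,y0],46)[0].round(1),"V pct",np.percentile(v,[5,25,50,75,95]),"cam",c["position"])
    g=cv2.resize(b,(400,400),interpolation=cv2.INTER_CUBIC);out.append(np.clip(g.astype(float)*2.2,0,255).astype(np.uint8))
cv2.imwrite("pics/crop2.png",np.hstack(out))
```

```text
top 389 [190.38560411 247.38303342] (189.95454597473145, 247.1363639831543, 11.521728515625) flange centroid z46 [511.5 182.3  46. ] V pct [ 34.  93. 106. 110. 115.] cam [480.68457018  50.32467828 955.8942388 ]
wrist 1302 [253.40322581 135.62749616] (253.4284210205078, 136.71263122558594, 22.004520416259766) flange centroid z46 [514.7 181.6  46. ] V pct [ 57.  66.  70.  73. 109.] cam [479.19349468 184.52359088 374.34564821]
```

View pics/crop2.png

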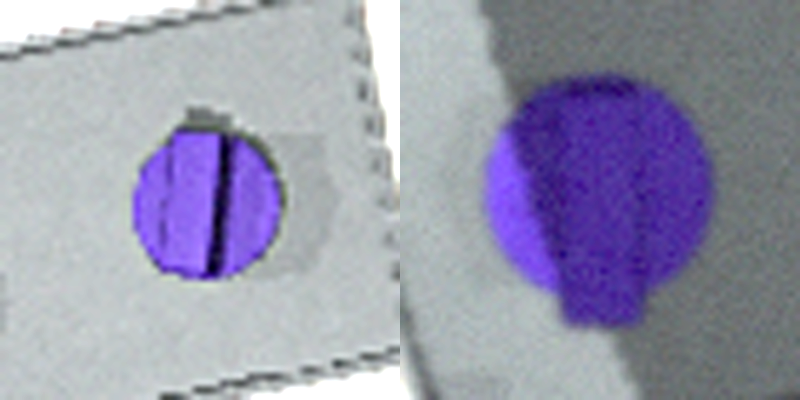

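Run:
```python
from rig import r
from h import *
cw=np.load("cw.npy",allow_pickle=True).item();ct=r.calibration("top")
P=plane(ct,np.array([[172,130],[222,134],[163,273],[208,278]])*.15+[160,217],80)[:,:2]
d=P[0]+P[1]-P[2]-P[3];print(P.round(1).tolist(),P.mean(0),np.degrees(np.arctan2(d[1],d[0])),np.hypot(*d)/2)
f=plane(ct,np.array([[208,203]])*.15+[160,217],46);print("top flange",f)
f=plane(cw,np.array([[200,190]])*.175+[219,102],46);e=plane(cw,np.array([[165,325],[243,325]])*.175+[219,102],80)
print("wrist flange",f,"end",e,e.mean(0)-f[0])
```

```text
[[532.7, 187.4], [531.4, 171.9], [488.9, 189.1], [487.4, 175.2]] [510.0851613 180.8885651] -3.2938410722446787 44.01810649251394
top flange [[511.38174611 180.59526854  46.        ]]
wrist flange [[514.3547813  182.32103343  46.        ]] end [[535.39021247 173.47039984  80.        ]
 [536.83456532 188.24151767  80.        ]] [21.75760759 -1.46507467 34.        ]
```

```bash
python3 -m creep '[{"tx":0.68,"ty":-0.02,"tz":0,"wx":0,"wy":0,"wz":-0.3,"hand":1},{"tx":0.68,"ty":0,"tz":0.3,"wx":0,"wy":0,"wz":0,"hand":1},{"tx":0,"ty":0,"tz":1,"wx":0,"wy":0,"wz":0,"hand":1},{"tx":0,"ty":0,"tz":1,"wx":0,"wy":0,"wz":0,"hand":1},{"tx":0,"ty":0,"tz":1,"wx":0,"wy":0,"wz":0,"hand":1}]' 60 | grep eef
python3 -m creep '[{"tx":0,"ty":0,"tz":1,"wx":0,"wy":0,"wz":0,"hand":1},{"tx":0,"ty":0,"tz":0.8,"wx":0,"wy":0,"wz":0,"hand":1},{"tx":0,"ty":0,"tz":0.6,"wx":0,"wy":0,"wz":0,"hand":1},{"tx":0,"ty":0,"tz":0.3,"wx":0,"wy":0,"wz":0,"hand":1},{"tx":0,"ty":0,"tz":0,"wx":0,"wy":0,"wz":0,"hand":1}]' | grep -E "eef|ft"
python3 -m creep '[{"tx":0,"ty":0,"tz":0,"wx":0,"wy":0,"wz":0,"hand":1},{"tx":0,"ty":0,"tz":0,"wx":0,"wy":0,"wz":0,"hand":0},{"tx":0,"ty":0,"tz":0,"wx":0,"wy":0,"wz":0,"hand":-0.3},{"tx":0,"ty":0,"tz":0,"wx":0,"wy":0,"wz":0,"hand":-0.5},{"tx":0,"ty":0,"tz":0,"wx":0,"wy":0,"wz":0,"hand":-0.5}]'
```

```text
eef_pos: [512.5, 181.8, 132.2]
eef_rot: [0.001, 0.038, 0.999, 0.0]
eef_pos: [510.8, 181.1, 49.4]
eef_rot: [-0.002, 0.038, 0.999, -0.0]
ft_force: [-0.0, -0.7, -0.1]
time_s: 3.25
eef_pos: [513.3, 181.3, 52.3]
eef_rot: [0.001, 0.038, 0.999, 0.0]
ft_force: [-0.0, -0.1, 0.2]
opening: 0.455
finger_force: 0.0
```

```bash
python3 -m creep '[{"tx":0,"ty":0,"tz":0.07,"wx":0,"wy":0,"wz":0,"hand":-0.6},{"tx":0,"ty":0,"tz":0,"wx":0,"wy":0,"wz":0,"hand":-0.8},{"tx":0,"ty":0,"tz":0,"wx":0,"wy":0,"wz":0,"hand":-1},{"tx":0,"ty":0,"tz":0,"wx":0,"wy":0,"wz":0,"hand":-1},{"tx":0,"ty":0,"tz":0,"wx":0,"wy":0,"wz":0,"hand":-1}]' 60
python3 -m creep '[{"tx":0,"ty":0,"tz":0,"wx":0,"wy":0,"wz":0,"hand":-1},{"tx":0,"ty":0,"tz":0,"wx":0,"wy":0,"wz":0,"hand":-1},{"tx":0,"ty":0,"tz":0,"wx":0,"wy":0,"wz":0,"hand":-1},{"tx":0,"ty":0,"tz":0,"wx":0,"wy":0,"wz":0,"hand":-1},{"tx":0,"ty":0,"tz":0,"wx":0,"wy":0,"wz":0,"hand":-1}]'
```

```text
time_s: 3.67
eef_pos: [512.8, 181.1, 49.3]
eef_rot: [0.0, 0.038, 0.999, 0.0]
ft_force: [0.4, -0.5, 0.7]
opening: 0.176
finger_force: 58.6
time_s: 4.08
eef_pos: [512.8, 181.1, 49.3]
eef_rot: [0.0, 0.038, 0.999, 0.0]
ft_force: [0.7, -0.7, 1.7]
opening: 0.174
finger_force: 58.7
```

```bash
python3 -m creep '[{"tx":0,"ty":0,"tz":-0.5,"wx":0,"wy":0,"wz":0,"hand":-1},{"tx":0,"ty":0,"tz":-1,"wx":0,"wy":0,"wz":0,"hand":-1},{"tx":0,"ty":0,"tz":-1,"wx":0,"wy":0,"wz":0,"hand":-1},{"tx":0,"ty":0,"tz":-1,"wx":0,"wy":0,"wz":1,"hand":-1},{"tx":0,"ty":0,"tz":-1,"wx":0,"wy":0,"wz":1,"hand":-1}]'
python3 -m creep '[{"tx":0,"ty":0,"tz":-0.5,"wx":0,"wy":0,"wz":1,"hand":-1},{"tx":0,"ty":0,"tz":0,"wx":0,"wy":0,"wz":1,"hand":-1},{"tx":0,"ty":0,"tz":0,"wx":0,"wy":0,"wz":1,"hand":-1},{"tx":0,"ty":0,"tz":0,"wx":0,"wy":0,"wz":1,"hand":-1},{"tx":0,"ty":0,"tz":0,"wx":0,"wy":0,"wz":1,"hand":-1}]' | grep -E "eef|ft|finger"
python3 -m creep '[{"tx":-0.6,"ty":-0.54,"tz":0,"wx":0,"wy":0,"wz":0,"hand":-1},{"tx":-0.75,"ty":-0.67,"tz":0,"wx":0,"wy":0,"wz":0,"hand":-1},{"tx":-0.75,"ty":-0.67,"tz":0,"wx":0,"wy":0,"wz":0,"hand":-1},{"tx":-0.75,"ty":-0.67,"tz":0,"wx":0,"wy":0,"wz":0,"hand":-1},{"tx":-0.75,"ty":-0.67,"tz":0,"wx":0,"wy":0,"wz":0,"hand":-1}]' | grep -E "eef|ft|finger"
python3 -m creep '[{"tx":-0.75,"ty":-0.67,"tz":0,"wx":0,"wy":0,"wz":0,"hand":-1},{"tx":-0.75,"ty":-0.67,"tz":0,"wx":0,"wy":0,"wz":0,"hand":-1},{"tx":-0.75,"ty":-0.67,"tz":0,"wx":0,"wy":0,"wz":0,"hand":-1},{"tx":-0.75,"ty":-0.67,"tz":0,"wx":0,"wy":0,"wz":0,"hand":-1},{"tx":-0.75,"ty":-0.67,"tz":0,"wx":0,"wy":0,"wz":0,"hand":-1}]' | grep -E "eef|ft|finger"
python3 -m creep '[{"tx":-0.75,"ty":-0.67,"tz":0,"wx":0,"wy":0,"wz":0,"hand":-1},{"tx":-0.75,"ty":-0.67,"tz":0,"wx":0,"wy":0,"wz":0,"hand":-1},{"tx":-0.75,"ty":-0.67,"tz":0,"wx":0,"wy":0,"wz":0,"hand":-1},{"tx":-0.75,"ty":-0.67,"tz":0,"wx":0,"wy":0,"wz":0,"hand":-1},{"tx":-0.3,"ty":-0.2,"tz":0,"wx":0,"wy":0,"wz":0,"hand":-1}]' | grep -E "eef|ft|finger"
python3 -m creep '[{"tx":0,"ty":0,"tz":0,"wx":0,"wy":0,"wz":0,"hand":-1},{"tx":0,"ty":0,"tz":0,"wx":0,"wy":0,"wz":0,"hand":-1},{"tx":0,"ty":0,"tz":0,"wx":0,"wy":0,"wz":0,"hand":-1}]'
python3 look.py pics/w3.png
```

```text
time_s: 4.5
eef_pos: [511.7, 181.0, 184.8]
eef_rot: [-0.001, 0.109, 0.994, -0.0]
ft_force: [0.8, 0.6, -1.3]
opening: 0.177
finger_force: 58.7
eef_pos: [512.0, 181.1, 198.7]
eef_rot: [-0.001, 0.28, 0.96, -0.0]
ft_force: [-0.4, 0.2, -1.9]
finger_force: 58.8
eef_pos: [551.8, 40.7, 198.5]
eef_rot: [-0.001, 0.278, 0.961, 0.0]
ft_force: [0.0, -0.4, -1.1]
finger_force: 58.8
eef_pos: [593.2, -104.5, 198.3]
eef_rot: [-0.001, 0.278, 0.96, 0.0]
ft_force: [0.5, 0.1, -2.9]
finger_force: 58.8
eef_pos: [631.1, -233.3, 197.6]
eef_rot: [-0.0, 0.28, 0.96, -0.0]
ft_force: [-0.1, 0.2, -2.2]
finger_force: 59.0
time_s: 6.42
eef_pos: [630.4, -228.3, 198.4]
eef_rot: [-0.001, 0.278, 0.961, 0.0]
ft_force: [-0.3, -0.2, -1.3]
opening: 0.179
finger_force: 59.0
[ 630.4 -228.3  198.4] [[-0.845, 0.534, -0.002], [0.534, 0.845, 0.001], [0.002, 0.0, -1.0]] [-0.47  0.52  0.27  1.33  0.    0.1 ]
```

View pics/w3.png

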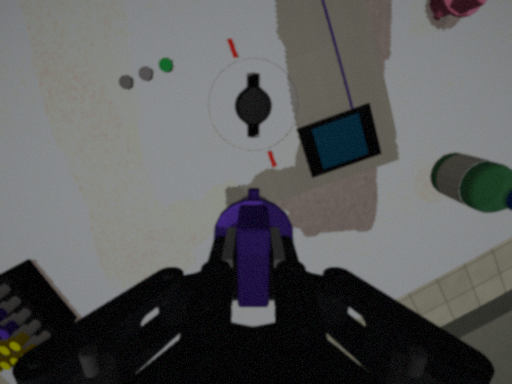

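The port is at (253,105) with its slots in line with tool x. The held flange is at about (254,235). I'll measure both in this view.

```bash
cat > meas.py <<'E'
import sys
from rig import r
from h import *
from scipy.optimize import least_squares
# positions relative to TCP in tool axes (x,y); TCP pose from stored still pose
def port(f,c,tcp,yaw,roi):
    b=cv2.imread(f);V=b.max(2);x0,y0,x1,y1=roi
    m=np.zeros(V.shape,bool);m[y0:y1,x0:x1]=V[y0:y1,x0:x1]<60
    a,p,k=max(blobs(m),key=lambda t:t[0])
    P=plane(c,np.argwhere(k)[:,::-1],90)[:,:2];C=P.mean(0);w,v=np.linalg.eigh(np.cov(P.T))
    e=plane(c,cv2.findContours(k.astype(np.uint8),0,1)[0][0][:,0],90)[:,:2]
    u=np.array([np.cos(yaw),np.sin(yaw)]);n=np.array([-u[1],u[0]]);q=(P-C)@np.c_[u,n]
    print("port world",C.round(1),"slot yaw",np.degrees(np.arctan2(v[1,1],v[0,1])),"extent x",np.ptp(q[:,0]),"y",np.ptp(q[:,1]),"mid",(q.max(0)+q.min(0))/2)
    t=C-tcp[:2];print("port in tool x,y",t@u,t@n*-1)
    for z in(81,74):print(z,plane(c,p[None],z)[0].round(1))
E
python3 - <<'E'
from meas import *
c=np.load("cw.npy",allow_pickle=True).item();tcp=np.array([630.4,-228.3,198.4])
yaw=np.arctan2(.534,-.845);port("pics/w3.png",c,tcp,yaw,(215,60,292,150))
u=np.array([np.cos(yaw),np.sin(yaw)]);n=np.array([u[1],-u[0]])
print("cam",c["position"])
# flange edge: purple outline rows
b=cv2.imread("pics/w3.png");H,S,V=cv2.split(cv2.cvtColor(b,cv2.COLOR_BGR2HSV))
m=(H>112)&(H<145)&(S>90)&(V>35);m[:180]=0
a,p,k=max(blobs(m),key=lambda t:t[0]);pts=[]
for x in range(216,293):
    if 243<x<265: continue
    ys=np.flatnonzero(k[:,x])
    if len(ys): pts.append((x,ys[0]-.5))
pts=np.array(pts,float);P=plane(c,pts,198.4-45.3+42)[:,:2]-tcp[:2];q=np.c_[P@u,P@n]
s=least_squares(lambda t:np.hypot(q[:,0]-t[0],q[:,1]-t[1])-24,[0,0],loss="soft_l1");print("flange tool xy",s.x,"rms",np.sqrt(np.mean(s.fun**2)))
s=least_squares(lambda t:np.hypot(q[:,0]-t[0],q[:,1]-t[1])-t[2],[0,0,24],loss="soft_l1");print(s.x)
E
```

```text
port world [ 568.1 -188.9] slot yaw 147.01424544285874 extent x 53.03232022605245 y 30.126693305016033 mid [-0.67907632 -0.12501071]
port in tool x,y 73.73000758106268 -0.02016878950982695
81 [ 568.  -188.9   81. ]
74 [ 568.  -188.9   74. ]
cam [ 567.94764329 -188.86686029  341.86629084]
flange tool xy [-1.37653351 -0.02062014] rms 0.4017872279138593
[ 0.44146426  0.05285577 22.55714868]
```

```bash
python3 -m creep '[{"tx":0.6,"ty":0,"tz":0,"wx":0,"wy":0,"wz":0.17,"hand":-1},{"tx":0.8,"ty":0,"tz":0,"wx":0,"wy":0,"wz":0,"hand":-1},{"tx":0.8,"ty":0,"tz":0.5,"wx":0,"wy":0,"wz":0,"hand":-1},{"tx":0.3,"ty":0,"tz":0.8,"wx":0,"wy":0,"wz":0,"hand":-1},{"tx":0,"ty":0,"tz":0.5,"wx":0,"wy":0,"wz":0,"hand":-1}]'
python3 -m creep '[{"tx":0,"ty":0,"tz":0,"wx":0,"wy":0,"wz":0,"hand":-1},{"tx":0,"ty":0,"tz":0,"wx":0,"wy":0,"wz":0,"hand":-1},{"tx":0,"ty":0,"tz":0,"wx":0,"wy":0,"wz":0,"hand":-1}]'
python3 look.py pics/w4.png
```

```text
time_s: 6.88
eef_pos: [565.3, -185.3, 144.6]
eef_rot: [-0.001, 0.283, 0.959, 0.0]
ft_force: [-0.9, -0.2, -2.8]
opening: 0.178
finger_force: 59.0
time_s: 7.13
eef_pos: [568.9, -188.3, 146.5]
eef_rot: [0.001, 0.284, 0.959, -0.0]
ft_force: [-0.2, 1.0, -1.8]
opening: 0.176
finger_force: 59.0
[ 568.9 -188.3  146.5] [[-0.839, 0.544, 0.002], [0.544, 0.839, -0.001], [-0.002, 0.0, -1.0]] [-0.45  0.39 -0.05  1.13  0.    0.12]
```

View pics/w4.png

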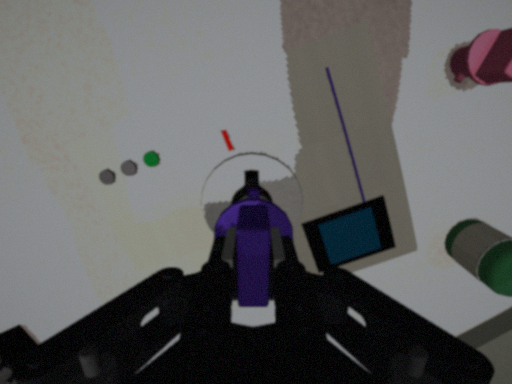

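```bash
python3 -m creep '[{"tx":0.05,"ty":-0.02,"tz":0.2,"wx":0,"wy":0,"wz":0,"hand":-1},{"tx":0,"ty":0,"tz":0,"wx":0,"wy":0,"wz":0,"hand":-1},{"tx":0,"ty":0,"tz":0,"wx":0,"wy":0,"wz":0,"hand":-1},{"tx":0,"ty":0,"tz":0,"wx":0,"wy":0,"wz":0,"hand":-1}]' | grep -E "eef|ft"
python3 -m creep '[{"tx":0,"ty":0,"tz":0.1,"wx":0,"wy":0,"wz":0,"hand":-1},{"tx":0,"ty":0,"tz":0.05,"wx":0,"wy":0,"wz":0,"hand":-1},{"tx":0,"ty":0,"tz":0,"wx":0,"wy":0,"wz":0,"hand":-1},{"tx":0,"ty":0,"tz":0,"wx":0,"wy":0,"wz":0,"hand":-1}]' | grep -E "eef|ft"
```

```text
eef_pos: [566.6, -188.4, 139.2]
eef_rot: [0.0, 0.284, 0.959, 0.0]
ft_force: [0.7, 0.2, -1.7]
eef_pos: [566.3, -188.2, 134.4]
eef_rot: [-0.0, 0.284, 0.959, 0.0]
ft_force: [0.1, -0.2, -1.6]
```

```bash
python3 -m creep '[{"tx":-0.02,"ty":0,"tz":0.07,"wx":0,"wy":0,"wz":0,"hand":-1},{"tx":0,"ty":0,"tz":0,"wx":0,"wy":0,"wz":0,"hand":-1},{"tx":0,"ty":0,"tz":0,"wx":0,"wy":0,"wz":0,"hand":-1}]' | grep -E "eef|ft"
python3 -m creep '[{"tx":0,"ty":0,"tz":0.07,"wx":0,"wy":0,"wz":0,"hand":-1},{"tx":0,"ty":0,"tz":0,"wx":0,"wy":0,"wz":0,"hand":-1},{"tx":0,"ty":0,"tz":0,"wx":0,"wy":0,"wz":0,"hand":-1}]' | grep -E "eef|ft"
```

```text
eef_pos: [566.9, -188.6, 132.4]
eef_rot: [-0.0, 0.284, 0.959, 0.0]
ft_force: [0.2, -0.3, -1.1]
eef_pos: [566.8, -188.5, 130.3]
eef_rot: [-0.0, 0.284, 0.959, 0.0]
ft_force: [-0.3, 0.3, -1.7]
```

Foot is about 5 mm in with no contact force. The lugs should enter next.

```bash
python3 -m creep '[{"tx":0,"ty":0,"tz":0.07,"wx":0,"wy":0,"wz":0,"hand":-1},{"tx":0,"ty":0,"tz":0,"wx":0,"wy":0,"wz":0,"hand":-1},{"tx":0,"ty":0,"tz":0,"wx":0,"wy":0,"wz":0,"hand":-1}]' | grep -E "eef|ft"
python3 -m creep '[{"tx":0,"ty":0,"tz":0.06,"wx":0,"wy":0,"wz":0,"hand":-1},{"tx":0,"ty":0,"tz":0,"wx":0,"wy":0,"wz":0,"hand":-1},{"tx":0,"ty":0,"tz":0,"wx":0,"wy":0,"wz":0,"hand":-1}]' | grep -E "eef|ft"
python3 -c "
from rig import r;print(r.sense()['torque'])"
```

```text
eef_pos: [566.8, -188.5, 128.2]
eef_rot: [-0.0, 0.284, 0.959, 0.0]
ft_force: [-0.0, -0.2, -2.5]
eef_pos: [566.9, -188.6, 126.4]
eef_rot: [-0.0, 0.284, 0.959, 0.0]
ft_force: [-0.0, -0.5, -1.5]
[0.01058897 0.00667    0.00509767]
```

```bash
python3 -m creep '[{"tx":0,"ty":0,"tz":0.05,"wx":0,"wy":0,"wz":0,"hand":-1},{"tx":0,"ty":0,"tz":0,"wx":0,"wy":0,"wz":0,"hand":-1},{"tx":0,"ty":0,"tz":0,"wx":0,"wy":0,"wz":0,"hand":-1}]' | grep -E "eef|ft"
python3 -c "
from rig import r;print(r.sense()['torque'])"
```

```text
eef_pos: [566.9, -188.6, 124.9]
eef_rot: [-0.0, 0.284, 0.959, 0.0]
ft_force: [0.2, -0.3, -2.3]
[ 0.00543304 -0.02467897 -0.0130537 ]
```

The lugs have dropped into the slots without contact. I'll continue down to the plunger.

```bash
python3 -m creep '[{"tx":0,"ty":0,"tz":0.07,"wx":0,"wy":0,"wz":0,"hand":-1},{"tx":0,"ty":0,"tz":0.07,"wx":0,"wy":0,"wz":0,"hand":-1},{"tx":0,"ty":0,"tz":0,"wx":0,"wy":0,"wz":0,"hand":-1},{"tx":0,"ty":0,"tz":0,"wx":0,"wy":0,"wz":0,"hand":-1}]' | grep -E "eef|ft"
python3 -m creep '[{"tx":0,"ty":0,"tz":0.07,"wx":0,"wy":0,"wz":0,"hand":-1},{"tx":0,"ty":0,"tz":0.04,"wx":0,"wy":0,"wz":0,"hand":-1},{"tx":0,"ty":0,"tz":0,"wx":0,"wy":0,"wz":0,"hand":-1},{"tx":0,"ty":0,"tz":0,"wx":0,"wy":0,"wz":0,"hand":-1}]' | grep -E "eef|ft"
```

```text
eef_pos: [566.8, -188.5, 120.6]
eef_rot: [-0.0, 0.284, 0.959, 0.0]
ft_force: [0.5, 0.4, -0.9]
eef_pos: [567.2, -188.7, 118.0]
eef_rot: [0.0, 0.284, 0.959, -0.0]
ft_force: [-0.6, 0.6, 1.8]
```

```bash
python3 -m creep '[{"tx":0,"ty":0,"tz":0.07,"wx":0,"wy":0,"wz":0,"hand":-1},{"tx":0,"ty":0,"tz":0.07,"wx":0,"wy":0,"wz":0,"hand":-1},{"tx":0,"ty":0,"tz":0,"wx":0,"wy":0,"wz":0,"hand":-1},{"tx":0,"ty":0,"tz":0,"wx":0,"wy":0,"wz":0,"hand":-1}]' | grep -E "eef|ft"
python3 -m creep '[{"tx":0,"ty":0,"tz":0.07,"wx":0,"wy":0,"wz":0,"hand":-1},{"tx":0,"ty":0,"tz":0.06,"wx":0,"wy":0,"wz":0,"hand":-1},{"tx":0,"ty":0,"tz":0,"wx":0,"wy":0,"wz":0,"hand":-1},{"tx":0,"ty":0,"tz":0,"wx":0,"wy":0,"wz":0,"hand":-1}]'
```

```text
eef_pos: [567.3, -188.8, 113.8]
eef_rot: [0.0, 0.284, 0.959, -0.0]
ft_force: [-1.6, 0.2, 5.3]
time_s: 10.43
eef_pos: [567.3, -188.8, 110.4]
eef_rot: [0.001, 0.284, 0.959, -0.0]
ft_force: [-2.1, 1.4, 8.3]
opening: 0.178
finger_force: 60.4
```

```bash
python3 -m creep '[{"tx":0.015,"ty":0,"tz":0.05,"wx":0,"wy":0,"wz":0,"hand":-1},{"tx":0,"ty":0,"tz":0,"wx":0,"wy":0,"wz":0,"hand":-1},{"tx":0,"ty":0,"tz":0,"wx":0,"wy":0,"wz":0,"hand":-1},{"tx":0,"ty":0,"tz":0,"wx":0,"wy":0,"wz":0,"hand":-1}]' | grep -E "eef|ft"
python3 -m creep '[{"tx":0,"ty":0,"tz":0,"wx":0,"wy":0,"wz":0.5,"hand":-1},{"tx":0,"ty":0,"tz":0,"wx":0,"wy":0,"wz":0.5,"hand":-1},{"tx":0,"ty":0,"tz":0,"wx":0,"wy":0,"wz":0.5,"hand":-1},{"tx":0,"ty":0,"tz":0,"wx":0,"wy":0,"wz":0.5,"hand":-1},{"tx":0,"ty":0,"tz":0,"wx":0,"wy":0,"wz":0,"hand":-1}]' | grep -E "eef|ft"
python3 -c "
from rig import r;print(r.sense()['torque'])"
```

```text
eef_pos: [567.2, -188.7, 109.3]
eef_rot: [0.001, 0.284, 0.959, -0.0]
ft_force: [-1.3, 0.5, 8.8]
eef_pos: [567.7, -189.0, 109.5]
eef_rot: [0.002, 0.351, 0.936, -0.0]
ft_force: [-0.7, 0.4, 8.0]
[ 0.02616002  0.23083633 -0.02947494]
```

```bash
python3 -m creep '[{"tx":0,"ty":0.003,"tz":0,"wx":0,"wy":0,"wz":0.8,"hand":-1},{"tx":0,"ty":0.003,"tz":0,"wx":0,"wy":0,"wz":0.8,"hand":-1},{"tx":0,"ty":0.003,"tz":0,"wx":0,"wy":0,"wz":0.8,"hand":-1},{"tx":0,"ty":0.003,"tz":0,"wx":0,"wy":0,"wz":0.8,"hand":-1},{"tx":0,"ty":0.003,"tz":0,"wx":0,"wy":0,"wz":0.8,"hand":-1}]' | grep -E "eef|ft"
python3 -m creep '[{"tx":0,"ty":0.003,"tz":0,"wx":0,"wy":0,"wz":0.8,"hand":-1},{"tx":0,"ty":0.003,"tz":0,"wx":0,"wy":0,"wz":0.8,"hand":-1},{"tx":0,"ty":0.003,"tz":0,"wx":0,"wy":0,"wz":0.8,"hand":-1},{"tx":0,"ty":0.003,"tz":0,"wx":0,"wy":0,"wz":0.8,"hand":-1},{"tx":0,"ty":0,"tz":0,"wx":0,"wy":0,"wz":0,"hand":-1}]' | grep -E "eef|ft"
python3 -c "
from rig import r;print(r.sense()['torque'])"
```

```text
eef_pos: [568.2, -189.0, 109.6]
eef_rot: [0.002, 0.478, 0.878, -0.0]
ft_force: [-1.4, -0.4, 8.4]
eef_pos: [568.2, -188.8, 109.5]
eef_rot: [0.002, 0.573, 0.819, -0.0]
ft_force: [-0.9, -0.8, 8.8]
[-0.07621665  0.33122203  0.02403937]
```

```bash
python3 -m creep '[{"tx":0,"ty":0.003,"tz":0,"wx":0,"wy":0,"wz":0.8,"hand":-1},{"tx":0,"ty":0.003,"tz":0,"wx":0,"wy":0,"wz":0.8,"hand":-1},{"tx":0,"ty":0.003,"tz":0,"wx":0,"wy":0,"wz":0.8,"hand":-1},{"tx":0,"ty":0.003,"tz":0,"wx":0,"wy":0,"wz":0.8,"hand":-1},{"tx":0,"ty":0.003,"tz":0,"wx":0,"wy":0,"wz":0.8,"hand":-1}]' | grep -E "eef|ft"
python3 -m creep '[{"tx":0,"ty":0.003,"tz":0,"wx":0,"wy":0,"wz":0.8,"hand":-1},{"tx":0,"ty":0.003,"tz":0,"wx":0,"wy":0,"wz":0.8,"hand":-1},{"tx":0,"ty":0.003,"tz":0,"wx":0,"wy":0,"wz":0.8,"hand":-1},{"tx":0,"ty":0.003,"tz":0,"wx":0,"wy":0,"wz":0.8,"hand":-1},{"tx":0,"ty":0.003,"tz":0,"wx":0,"wy":0,"wz":0.8,"hand":-1}]' | grep -E "eef|ft"
python3 -m creep '[{"tx":0,"ty":0.003,"tz":0,"wx":0,"wy":0,"wz":0.8,"hand":-1},{"tx":0,"ty":0.003,"tz":0,"wx":0,"wy":0,"wz":0.8,"hand":-1},{"tx":0,"ty":0.003,"tz":0,"wx":0,"wy":0,"wz":0.8,"hand":-1},{"tx":0,"ty":0,"tz":0,"wx":0,"wy":0,"wz":0,"hand":-1},{"tx":0,"ty":0,"tz":0,"wx":0,"wy":0,"wz":0,"hand":-1}]' | grep -E "eef|ft"
python3 -c "
from rig import r;print(r.sense()['torque'])"
```

```text
eef_pos: [568.0, -188.4, 109.3]
eef_rot: [0.001, 0.682, 0.732, -0.0]
ft_force: [-2.8, 0.1, 9.8]
eef_pos: [568.0, -188.2, 109.1]
eef_rot: [0.001, 0.777, 0.63, -0.0]
ft_force: [-3.3, 0.6, 8.9]
eef_pos: [567.9, -188.1, 108.9]
eef_rot: [0.0, 0.826, 0.563, -0.0]
ft_force: [-4.0, 1.3, 9.1]
[ 0.13108544  0.91123476 -0.07144284]
```

```bash
python3 -m creep '[{"tx":0,"ty":-0.02,"tz":0,"wx":0,"wy":0,"wz":0.7,"hand":-1},{"tx":0,"ty":0,"tz":0,"wx":0,"wy":0,"wz":0.7,"hand":-1},{"tx":0,"ty":0,"tz":0,"wx":0,"wy":0,"wz":0.7,"hand":-1},{"tx":0,"ty":0,"tz":0,"wx":0,"wy":0,"wz":0,"hand":-1},{"tx":0,"ty":0,"tz":0,"wx":0,"wy":0,"wz":0,"hand":-1}]' | grep -E "eef|ft"
python3 -c "
from rig import r;print(r.sense()['torque'])"
python3 -m creep '[{"tx":0,"ty":0,"tz":-0.05,"wx":0,"wy":0,"wz":0,"hand":-1},{"tx":0,"ty":0,"tz":-0.05,"wx":0,"wy":0,"wz":0,"hand":-1},{"tx":0,"ty":0,"tz":0,"wx":0,"wy":0,"wz":0,"hand":-1},{"tx":0,"ty":0,"tz":0,"wx":0,"wy":0,"wz":0,"hand":-1}]' | grep -E "eef|ft"
```

```text
eef_pos: [567.9, -188.2, 109.1]
eef_rot: [0.001, 0.865, 0.501, 0.0]
ft_force: [-3.1, -0.7, 8.5]
[ 0.06936014  0.65879892 -0.07789183]
eef_pos: [567.9, -188.1, 112.0]
eef_rot: [0.001, 0.865, 0.501, 0.0]
ft_force: [-1.3, 0.9, 8.8]
```

```bash
python3 -m creep '[{"tx":0,"ty":0,"tz":-0.04,"wx":0,"wy":0,"wz":0,"hand":-1},{"tx":0,"ty":0,"tz":0,"wx":0,"wy":0,"wz":0,"hand":-1},{"tx":0,"ty":0,"tz":0,"wx":0,"wy":0,"wz":0,"hand":-1}]' | grep -E "eef|ft"
python3 -m creep '[{"tx":0,"ty":0,"tz":-0.03,"wx":0,"wy":0,"wz":0,"hand":-1},{"tx":0,"ty":0,"tz":0,"wx":0,"wy":0,"wz":0,"hand":-1},{"tx":0,"ty":0,"tz":0,"wx":0,"wy":0,"wz":0,"hand":-1}]' | grep -E "eef|ft"
```

```text
eef_pos: [567.9, -188.1, 112.9]
eef_rot: [0.001, 0.865, 0.501, -0.0]
ft_force: [-1.5, 0.4, 7.5]
eef_pos: [567.9, -188.1, 113.6]
eef_rot: [0.001, 0.865, 0.501, -0.0]
ft_force: [-2.5, -0.6, 6.3]
```

```bash
python3 -m creep '[{"tx":0,"ty":0,"tz":-0.03,"wx":0,"wy":0,"wz":0,"hand":-1},{"tx":0,"ty":0,"tz":0,"wx":0,"wy":0,"wz":0,"hand":-1},{"tx":0,"ty":0,"tz":0,"wx":0,"wy":0,"wz":0,"hand":-1}]' | grep -E "eef|ft"
python3 -m creep '[{"tx":0,"ty":0,"tz":-0.02,"wx":0,"wy":0,"wz":0,"hand":-1},{"tx":0,"ty":0,"tz":0,"wx":0,"wy":0,"wz":0,"hand":-1},{"tx":0,"ty":0,"tz":0,"wx":0,"wy":0,"wz":0,"hand":-1}]' | grep -E "eef|ft"
```

```text
eef_pos: [567.9, -188.1, 114.3]
eef_rot: [0.0, 0.865, 0.501, -0.0]
ft_force: [-0.4, -0.9, 5.4]
eef_pos: [567.9, -188.1, 114.4]
eef_rot: [0.0, 0.865, 0.501, -0.0]
ft_force: [0.4, -3.4, 1.8]
```

The lugs have seated in the pockets: the TCP stopped at 114.4 and the upward force dropped. I'll release and lift.

```bash
python3 -m creep '[{"tx":0,"ty":0,"tz":-0.01,"wx":0,"wy":0,"wz":0,"hand":-0.6},{"tx":0,"ty":0,"tz":0,"wx":0,"wy":0,"wz":0,"hand":-0.4},{"tx":0,"ty":0,"tz":0,"wx":0,"wy":0,"wz":0,"hand":0},{"tx":0,"ty":0,"tz":0,"wx":0,"wy":0,"wz":0,"hand":0.2},{"tx":0,"ty":0,"tz":0,"wx":0,"wy":0,"wz":0,"hand":0.2}]' | grep -E "eef|ft|open|finger"
python3 -m creep '[{"tx":0,"ty":0,"tz":-0.3,"wx":0,"wy":0,"wz":0,"hand":0.2},{"tx":0,"ty":0,"tz":-0.6,"wx":0,"wy":0,"wz":0,"hand":0.2},{"tx":0,"ty":0,"tz":-1,"wx":0,"wy":0,"wz":0,"hand":0.2},{"tx":-1,"ty":0,"tz":-1,"wx":0,"wy":0,"wz":0,"hand":0.2},{"tx":-1,"ty":0,"tz":-0.5,"wx":0,"wy":0,"wz":0,"hand":0.2}]' | grep -E "eef|ft|open|finger"
python3 -m creep '[{"tx":-0.5,"ty":0,"tz":0,"wx":0,"wy":0,"wz":0,"hand":0.2},{"tx":0,"ty":0,"tz":0,"wx":0,"wy":0,"wz":0,"hand":0.2},{"tx":0,"ty":0,"tz":0,"wx":0,"wy":0,"wz":0,"hand":0.2},{"tx":0,"ty":0,"tz":0,"wx":0,"wy":0,"wz":0,"hand":0.2}]'
python3 look.py pics/w5.png
python3 - <<'E'
from h import *
from rig import r
cv2.imwrite("pics/side5.png",r.get_image("side")[:,:,::-1])
a=cv2.imread("pics/w5.png");b=cv2.imread("pics/side5.png")
cv2.imwrite("pics/c5.png",np.hstack([cv2.resize(a,(400,300)),cv2.resize(b[240:384,240:432],(400,300))]))
E
```

```text
eef_pos: [567.7, -187.3, 114.6]
eef_rot: [-0.0, 0.865, 0.502, 0.0]
ft_force: [-1.0, 0.3, 0.8]
opening: 0.601
finger_force: 0.0
eef_pos: [539.7, -239.1, 220.7]
eef_rot: [0.002, 0.864, 0.503, 0.001]
ft_force: [0.5, -1.8, 0.2]
opening: 0.598
finger_force: 0.0
time_s: 16.18
eef_pos: [530.7, -251.7, 216.2]
eef_rot: [-0.0, 0.865, 0.501, 0.0]
ft_force: [-0.3, 0.3, -0.6]
opening: 0.605
finger_force: 0.0
[ 530.7 -251.7  216.2] [[0.497, 0.868, -0.0], [0.868, -0.497, 0.001], [0.001, -0.001, -1.0]] [-0.58  0.34  0.05  1.28  0.    1.51]
```

View pics/c5.png

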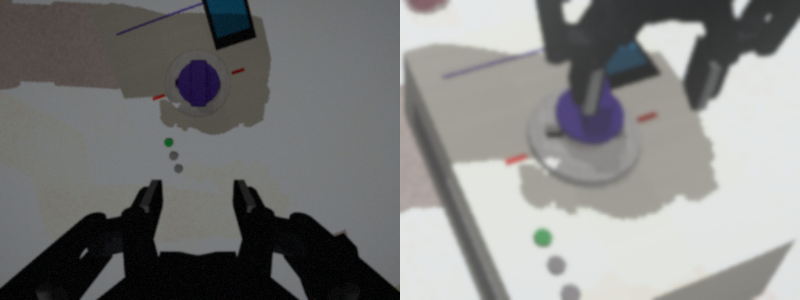

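The wrist view shows the purple head centred in the ring at about (199,83) in the crop, with its bar across the slot line. The gripper is clear, so I'm handing in.

```bash
python3 -c "
from rig import r;print(r.close_job())"
```

```text
the job is handed in; nothing more can be done
None
```

I loaded the purple cartridge into the port, pressed it in, turned it about 87° clockwise and released it. The force readings and the last picture show it sprung up into its lock. I handed the job in at about 16 s and saw no verdict from the judge.

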